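# Unclamp a welded leg from its fit-up jig and hold it up level

### The arm

A 6-joint arm with a two-finger parallel gripper is mounted at the origin on the work surface; the furniture and walls round the work are solid. World frame = base frame: x ahead of the robot, y to its left, z up, the work surface at z = 0. Lengths are in mm, angles in degrees, forces in N, time in s.
With the tool pointing down it reaches from about 325 to 925 mm from the base axis. Payload 3.1 kg.
Tool frame: the origin (TCP) lies on the centre line of the jaws, within the pads' length; the fingertips stand env.finger_overhang ahead of it and the grasp point (between the pads) lies 8 mm behind it (env.finger_overhang is the distance from the TCP to the fingertips, in mm); z points along the fingers, y is the direction in which the jaws open and shut (so a half turn about z gives the same grasp; the last joint's range is limited). The gripper opens to 85 mm and grips with 20 to 120 N. Pads are 22 mm wide; open, the fingers measure 114 mm over their backs; the gripper's body (76 mm by 85 mm) begins 54 mm behind the grasp point. The pads swing forward as they close: fully open they stand 13 mm farther back than shut.
Start: joints at [-71.746, 12.427, 92.441, -0, 75.132, -6.429], TCP at [261.02, -567.898, 242.3] pointing down, gripper open.
Joint ranges: [-157.48, 157.48], [-44.54, 120.13], [17.64, 146.25], [-64.5, 244.5], [7.68, 150.69], [-147.95, 147.95]. Speed limits (degrees/s): [159.86, 159.86, 180, 180, 180, 180].

### API

Orientations are given as [roll, pitch, yaw] about the fixed x, y, z axes, in that order (R = Rz(yaw) Ry(pitch) Rx(roll)).
In Python, from station import env gives the robot as it stands. The module is installed in compiled form; this text tells all that it offers.
- The arm moves only by the tool apply_moves, never from a script. Its argument "plan" is a list of rows, each a list of 3 entries, a list of its own where there are three numbers: the finger opening in cm, from 0 to 8.54, then the shift along the tool's x, y, z in cm, then the turn, a rotation vector about the tool's x, y, z in degrees. In form: [[claw, [x, y, z], [wx, wy, wz]], ...]. A call has exactly 5 rows; each row shifts and turns the pose as measured when the row begins, along the tool's axes as they then stand; what a row does not reach is not made up. A row lasts 1/10 s, in which the tool goes at most 50 mm and 8.59 degrees, less where a joint would pass 70% of its speed; a pose out of reach is approached as far as the arm can. A call is refused whole if a number of a shift passes 5 or a number of a turn 8.59, either way. A call with a gripper value outside its range is refused whole. The fingers move at their own pace and stop on an object; "newtons" is the grip in N (left out, the last holds). Time passes only in rows, so rows that do not move let the fingers close, or fill a call up. It gives the time, the measured TCP pose, the force and the opening at its end, in the units of the state.
- env.get_state(): the state, without advancing time (a new reading comes with each control period).
- env.grab_frame(name): name is "scene" or "side" or "wrist"; returns a dict with "frame" (420x560x3 uint8, red, green, blue), "z_map" (420x560 float32, mm along the optical axis (not along the pixel's ray), 0 where there is no reading), "mtx" (3x3 intrinsics, pixels), "R" (3x3) and "t" (3): a world point X has camera coordinates R X + t. Camera axes: x right, y down, z forward; pixel columns grow to the right and rows downward; lengths in mm; the calibration is good to about 2 mm. A picture is of the moment at which its call begins.
- env.finish_job(): hands the job in, once; it reports no verdict.
Trained networks look in the newest picture that a camera, given by its name, has taken for a name from the list of things; names that differ only in an ending like _2 or _b are one class to them, and where a whole thing is asked for, a point or a joint stands for the part that bears it (a point fixed in the world has none). Each returns a list of dicts, best first, with "score" (0 to 1); they miss things now and then, are a little off and sometimes report something else, mostly with a low value. They report only what shows in the picture. A call takes as long as a camera call.
- env.recognise(camera, label): "box" ([left, top, right, bottom] in pixels, round what is visible of it).
The state is a dict: "time_s": time; "joints": joint angles; "joint_vel": joint speeds; "joint_efforts": joint torques, N m; "tcp_pos": TCP position; "ee_rot": TCP orientation; "force": force on the tool from outside, world axes, zero at the start; "moment": the same for the moment, N m; "gripper_width": opening from 0.0 (shut) to 1.0 (fully open).
Only numpy, scipy, OpenCV 4.12 (cv2) and the standard library are available. Lean on these libraries where they do the work, as an engineer would, in place of code of your own. Each camera call takes 0.05 s, during which the arm holds its last target.

### The job

The welded steel leg is still locked in the fit-up jig: turn the black wing knob about a quarter turn anticlockwise (seen from above) to free the blue sliding clamp, then draw the clamp back along its rail until its toe is clear of the end of the tube. Grip the leg at its balance point and lift it straight up out of the saddles, keeping it level, until it is about 15 cm above where it lay, so that the welder can look at the weld from below. Finish while still holding it there, steady and level above the jig; do not disturb the mug, the red pot, the V-block or the pliers.

Things in the scene. Friction and masses are not known exactly. Their poses are not given: they have to be found in the camera images.
- leg: The welded leg, about 0.7 kg: bare steel tube lying flat, 50 mm wide, 30 high, 200 long, with a foot plate 80 wide, 60 high, 6 thick welded square across its far end (15 mm above and below the tube). Origin on the tube's underside, below leg_balance; z up, y along the tube to the plate. The tube reaches from y = -133 mm (free end, under the clamp's toe) to +67 mm (plate).
- leg_balance (a point): The leg's balance point (centre of mass): in the middle of the tube's width, half-way up, 15 mm below the tube's top; 50 mm above the table at the start. Axes as body leg. Grip the tube here across its 50 mm width (x), the sides are free 35 mm either way along y; gripped well away from here one end is heavier and may sag.
- jig: Fit-up jig, fixed: dark steel base plate 100x345x10 mm. Origin on the table under it; z up, y along it from the blue clamp to the grey end stop (74 mm high). Two saddles, 16 mm long, at y = -30 and +116 mm; their cheeks reach 13 mm up the tube's sides with 2 mm play. Only the clamp's toe keeps the leg from rising. It carries rail and clamp.
- jig_seat (a point): Where the leg's balance point lies at the start; fixed to the jig at its y = +70 mm, 50 mm above the table. Axes as body jig.
- knob_grip (a point): Point to grip on the clamp knob: the middle of its wing, an upright black bar 50 mm long (y), 13 thick (x), 26 high; on the turning axis z, 106 mm above the table. These axes turn with the knob. The knob stands on the blue clamp block, whose flat top (60 mm across, 52 along the rail) lies 29 mm below this point, and travels with it.
- clamp_knob (a joint): Angle of the clamp knob, rad; grows anticlockwise seen from above (unlocking). Starts locked, between 0 and 0.3; stop at 1.7, a quarter turn. The knob's cam lifts an 8 mm bolt out of a slot in the rail; the clamp is surely free beyond 1.0. It takes about 0.15 N m, stays where it is left, and does not rise or sink as it turns.
- toe_clamp (a joint): How far the blue clamp is drawn back along its rail, m, along -y of the jig, away from the foot plate: 0 at the start (its toe reaches 14 mm over the tube's end, 2 mm above it), stop at 0.042. The toe is clear of the tube beyond 0.018. Free, it needs about 3 N and stays where it is left; locked, it has under 2 mm of play. It can be drawn by the knob.
- mug: Bystander: white mug with a small blue pattern, 82 mm across, 91 mm high, standing behind the jig; origin at the centre of its underside.
- tip_jar: Bystander: open red tin pot, 60 mm across and 60 mm high, at the back left corner; origin at the centre of its underside.
- v_block: Bystander: grey steel V-block, 45x60x36 mm, standing behind the jig; origin at the centre of its underside.
- locking_pliers: Bystander: locking grip pliers lying flat, 49x193x15 mm, in front of the vice; origin at the centre of the underside.

How it is judged:
By the outcome, as a careful person would: the job done as asked, in the order asked, and still so for the second after the job is handed in, while the arm keeps its last pose, push and grip.
It also fails if it takes over 51 s, if anything falls off the work surface, if the arm or the gripper's body presses on something with over 40 N, if the wrist force passes 120 N, or if a joint passes its speed limit or range.

## Working session

There is one attempt and no reset: what is moved stays moved. The work goes in short steps, Python scripts to look and compute and a tool call to move; the robot and the scene stay as the last step left them, time stands still between calls to the robot, and variables do not carry over. Pictures are saved under pics/ and viewed, and the job is handed in when it is done.

Besides the shell and the picture viewer there is one more tool, called as name([rows], argument=value, ...), one row to a line, values as JSON. apply_moves: Moves the arm, as the interface text tells. Its arguments: {"type":"object","properties":{"plan":{"type":"array","items":{"type":"array"}},"newtons":{"type":"number"}},"required":["plan"]}

```bash
mkdir -p pics
cat > h.py <<'E'
import numpy as np, cv2
from station import env
def px2w(f,u,v,z=None):
    z=f["z_map"][int(v),int(u)] if z is None else z
    K=f["mtx"]; c=np.array([(u-K[0,2])/K[0,0]*z,(v-K[1,2])/K[1,1]*z,z])
    return f["R"].T@(c-f["t"])
def cloud(f):
    z=f["z_map"];K=f["mtx"];v,u=np.mgrid[:z.shape[0],:z.shape[1]]
    c=np.stack([(u-K[0,2])/K[0,0]*z,(v-K[1,2])/K[1,1]*z,z],-1)
    return (c-f["t"])@f["R"]
def save(f,n): cv2.imwrite("pics/"+n,f["frame"][:,:,::-1])
E
python3 - <<'E'
from h import *
s=env.get_state(); print(s, env.finger_overhang)
for c in ["scene","side"]:
    f=env.grab_frame(c); save(f,c+"0.png"); np.savez("pics/%s0.npz"%c,**f)
    for l in ["leg","knob_grip","jig","mug","tip_jar","v_block","locking_pliers"]:
        r=env.recognise(c,l)[:2]; print(c,l,[(x["box"],x["score"]) for x in r])
E
```

```text
{'time_s': 0.0, 'joints': array([-7.17463459e+01,  1.24786277e+01,  9.25290078e+01,  1.21104405e-03,
        7.51321858e+01, -6.42856767e+00]), 'joint_vel': array([ 0.01075652,  0.07801501, -0.02481254,  0.03736485, -0.04240662,
        0.02444297]), 'joint_efforts': array([-5.15526881e-04, -3.96841693e+01, -3.03854764e+01, -3.25155634e-04,
        9.55590222e-03,  1.65948983e-06]), 'tcp_pos': array([ 260.76636636, -567.12823255,  240.94317637]), 'ee_rot': array([-1.79861189e+02, -1.68173690e-02,  2.46818892e+01]), 'force': array([1.4710495 , 0.95097709, 0.59319565]), 'moment': array([ 0.04772214, -0.02372164,  0.00669731]), 'gripper_width': 0.9972871190921471} 11.0
scene leg [([280.4, 190.0, 382.2, 230.9], 0.86)]
scene knob_grip [([386.5, 172.6, 406.5, 194.0], 0.52)]
scene jig [([261.4, 177.6, 430.7, 235.3], 0.92)]
scene mug [([286.7, 161.2, 338.9, 197.2], 0.72), ([265.1, 175.9, 430.4, 239.7], 0.69)]
scene tip_jar [([205.5, 178.4, 234.2, 196.1], 0.74)]
scene v_block [([247.3, 186.5, 274.4, 211.8], 0.67)]
scene locking_pliers [([198.0, 291.0, 310.2, 312.7], 0.93)]
side leg [([262.0, 194.5, 352.0, 251.3], 0.7), ([268.9, 309.3, 374.5, 366.2], 0.29)]
side knob_grip [([348.8, 174.0, 372.0, 191.5], 0.53)]
side jig [([250.9, 175.0, 391.5, 271.8], 0.72)]
side mug [([250.3, 177.0, 291.3, 219.9], 0.69)]
side tip_jar [([175.5, 227.8, 206.8, 239.5], 0.81)]
side v_block [([215.5, 217.1, 248.5, 240.0], 0.62)]
side locking_pliers [([270.2, 310.2, 374.6, 367.4], 0.74), ([261.1, 199.7, 360.3, 256.7], 0.44)]
```

View pics/scene0.png

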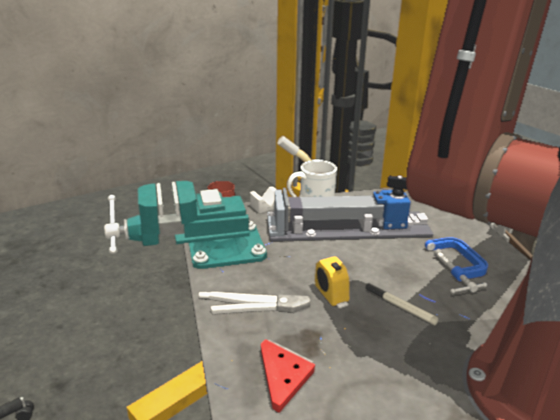

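View pics/side0.png

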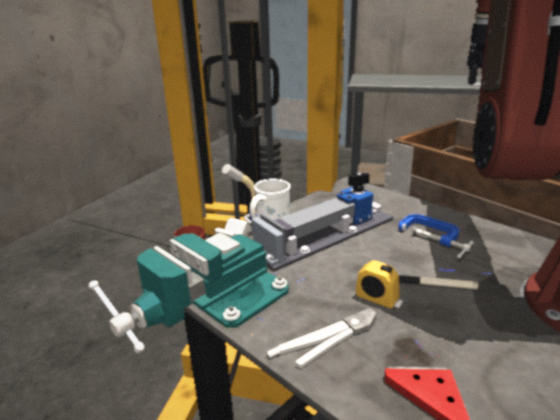

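Run:
```python
import numpy as np
from h import cloud
for c in ["scene","side"]:
    f=dict(np.load("pics/%s0.npz"%c)); P=cloud(f); ok=f["z_map"]>0
    print(c,"cam pos",-f["R"].T@f["t"], f["mtx"][0,0])
    b=dict(scene=[255,160,440,240],side=[210,165,395,275])[c]
    q=P[b[1]:b[3],b[0]:b[2]].reshape(-1,3); rgb=f["frame"][b[1]:b[3],b[0]:b[2]].reshape(-1,3).astype(int)
    blue=(rgb[:,2]>rgb[:,0]+50)
    m=blue&(q[:,2]>60)&(q[:,2]<85)
    print("blue top",m.sum(),q[m].min(0),q[m].max(0),np.median(q[m],0))
    tube=(q[:,2]>60)&(q[:,2]<68)&~blue
    print("z~65",tube.sum(),q[tube].min(0),q[tube].max(0),np.median(q[tube],0))
    k=(q[:,2]>95)&(q[:,2]<125); print("knob z",k.sum(),q[k].min(0),q[k].max(0),np.median(q[k],0))
```

```text
scene cam pos [-245.41225359  600.41853587  574.3419795 ] 523.8005081989651
blue top 399 [ 419.87813008 -159.09650863   60.0089299 ] [490.64435244 -86.93375646  84.19370503] [ 443.07650545 -117.30877339   75.3492989 ]
z~65 1463 [ 421.85634539 -273.76248284   60.01192071] [674.69021629 110.95497788  67.99083208] [527.3704179  -24.50462243  64.71423672]
knob z 232 [ 440.54320524 -149.87298268   95.30611748] [ 474.06734098 -117.28707885  120.76870934] [ 456.56162784 -131.95379086  108.94068021]
side cam pos [207.36148843 739.91491888 484.81590565] 434.6273287249183
blue top 422 [ 421.76307649 -155.50900013   60.0318439 ] [552.63789753 267.33037375  84.96971611] [ 458.58323425 -107.79187922   76.63146044]
z~65 1786 [ 313.84712658 -315.3854958    60.00109926] [789.71553649 237.53552816  67.98251132] [522.12495668   1.7627997   64.80668255]
knob z 1546 [ 434.07185182 -153.23819347   95.00750221] [724.40248323 310.24734751 124.90839245] [545.10411713 227.04443607 110.74513784]
```

Run:
```python
import numpy as np,cv2
from h import cloud
k=None
for c in ["scene","side"]:
    f=dict(np.load("pics/%s0.npz"%c)); P=cloud(f)
    b=dict(scene=[275,170,430,240],side=[240,170,390,265])[c]
    q=P[b[1]:b[3],b[0]:b[2]].reshape(-1,3); rgb=f["frame"][b[1]:b[3],b[0]:b[2]].reshape(-1,3).astype(int)
    blue=(rgb[:,2]>rgb[:,0]+40)
    near=(np.hypot(*(q[:,:2]-[510,-50]).T)<230)
    k=near&(q[:,2]>98)&(q[:,2]<122)&(np.hypot(*(q[:,:2]-[457,-132]).T)<40)
    top=k&(q[:,2]>116)
    print(c,"knob",k.sum(),q[k].mean(0),"top",top.sum(),q[top].mean(0),cv2.minAreaRect(q[top][:,:2].astype(np.float32)))
    t=near&(q[:,2]>63)&(q[:,2]<67.5)&~blue&(np.hypot(*(q[:,:2]-[520,-30]).T)<75)
    print("tube",t.sum(),cv2.minAreaRect(q[t][:,:2].astype(np.float32)))
    bt=near&(q[:,2]>73)&(q[:,2]<81)&blue
    print("bluetop",bt.sum(),q[bt].mean(0),cv2.minAreaRect(q[bt][:,:2].astype(np.float32)))
    m=near&(q[:,2]>5)&(q[:,2]<14)
    print("base",m.sum(),cv2.minAreaRect(q[m][:,:2].astype(np.float32)))
    big=cv2.resize(f["frame"][b[1]:b[3],b[0]:b[2],::-1],None,fx=5,fy=5,interpolation=2); cv2.imwrite("pics/%s0z.png"%c,big)
```

```text
scene knob 207 [ 456.30572717 -131.82599411  109.90078609] top 49 [ 457.92162122 -133.79630749  118.11620567] ((458.9450378417969, -134.49337768554688), (34.959815979003906, 15.672109603881836), 45.70613479614258)
tube 769 ((513.235107421875, -26.35144805908203), (148.9822998046875, 55.97555160522461), 62.363651275634766)
bluetop 264 [ 455.82695113 -117.71413328   76.29665033] ((459.0309143066406, -124.81623077392578), (69.31015014648438, 57.915367126464844), 61.33664321899414)
base 2054 ((490.78961181640625, -51.109893798828125), (338.1331787109375, 102.09918212890625), 65.73616027832031)
side knob 217 [ 453.74899397 -134.09884768  110.02742617] top 59 [ 454.54142311 -135.99981478  118.12063755] ((454.4040222167969, -137.48199462890625), (47.15740203857422, 12.098514556884766), 40.743412017822266)
tube 762 ((513.054443359375, -26.182029724121094), (149.1193389892578, 52.600921630859375), 62.23920440673828)
bluetop 252 [ 457.90625134 -116.79140362   76.52309384] ((460.6313171386719, -125.17233276367188), (70.37008666992188, 61.24296951293945), 64.8794937133789)
base 1511 ((552.4283447265625, -73.30189514160156), (346.1061096191406, 225.203125), 64.67467498779297)
```

View pics/side0z.png

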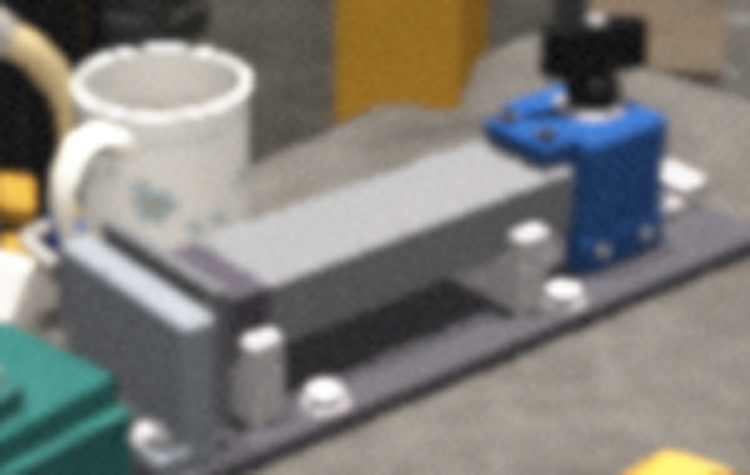

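View pics/scene0z.png

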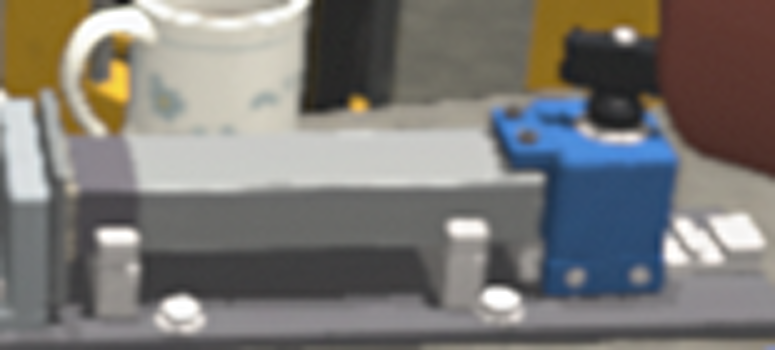

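Run:
```python
from h import *
from scipy.spatial.transform import Rotation as Ro
f=env.grab_frame("wrist"); save(f,"w0.png")
s=env.get_state(); R=Ro.from_euler("xyz",s["ee_rot"],degrees=True).as_matrix()
C=-f["R"].T@f["t"]; print("cam in tool",R.T@(C-s["tcp_pos"]),"axis in tool",R.T@f["R"].T, f["mtx"][0,0])
```

```text
cam in tool [  75.0098833    -1.023443   -132.47188388] axis in tool [[-5.84705854e-04 -9.57551556e-01 -2.88261470e-01]
 [ 9.99999363e-01 -2.81511047e-04 -1.09325794e-03]
 [ 9.65702053e-04 -2.88261925e-01  9.57551111e-01]] 372.2430555238196
```

View pics/w0.png

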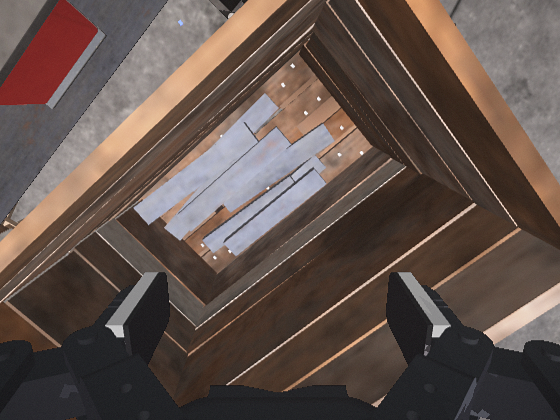

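apply_moves([
  [8.5, [3.4, -3.0, -1.5], [0, 0, 0]],
  [8.5, [3.5, -3.1, -1.2], [0, 0, 0]],
  [8.5, [3.5, -3.1, -1], [0, 0, 0]],
  [8.5, [3.6, -3.2, 0], [0, 0, 0]],
  [8.5, [3.7, -3.2, 0], [0, 0, 0]],
])

```text
time_s: 1.35
tcp_pos: [357.4, -351.6, 279.4]
ee_rot: [179.9, -0.0, 24.1]
force: [1.6, -0.2, 0.3]
gripper_width: 0.995
```

apply_moves([
  [8.5, [3.4, -3.4, 0], [0, 0, -4]],
  [8.5, [3.6, -3.2, 0], [0, 0, -4]],
  [8.5, [3.9, -2.8, 0], [0, 0, -4]],
  [8.5, [3.5, -2.4, 0], [0, 0, -4]],
  [8.5, [1.5, -1, 0], [0, 0, 0]],
])

```text
time_s: 1.85
tcp_pos: [431.0, -149.0, 281.4]
ee_rot: [179.6, -0.2, 40.8]
force: [0.4, -0.9, 0.1]
gripper_width: 0.997
```

Run:
```python
from h import *
f=env.grab_frame("wrist"); save(f,"w1.png"); np.savez("pics/w1.npz",**f)
s=env.get_state(); print(s["time_s"],s["tcp_pos"],s["ee_rot"],s["joints"])
for l in ["knob_grip","leg"]: print([(x["box"],x["score"]) for x in env.recognise("wrist",l)[:2]])
```

```text
1.9 [ 431.33218454 -147.56821025  281.37463591] [179.67354039  -0.29436626  40.85462147] [-27.82098852 -11.14847342 112.0171079    0.15855444  78.72025172
  21.2947733 ]
[([271.8, 127.3, 299.9, 187.5], 0.96)]
[([195.4, 0.3, 297.1, 126.2], 0.61)]
```

View pics/w1.png

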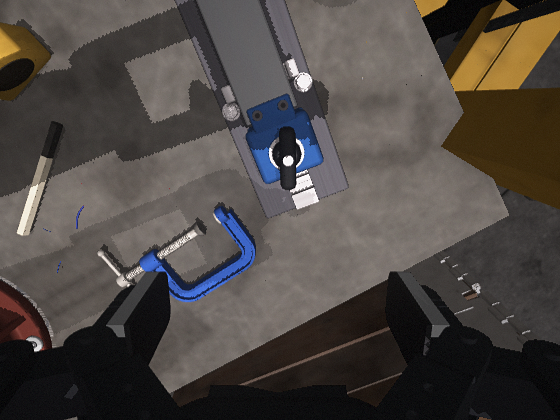

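Run:
```python
import numpy as np,cv2
from h import cloud
f=dict(np.load("pics/w1.npz")); P=cloud(f); rgb=f["frame"].astype(int)
v,u=np.mgrid[:420,:560]
def rect(m):
    return m.sum(),P[m].mean(0),cv2.minAreaRect(P[m][:,:2].astype(np.float32))
near=(u>230)&(u<340)&(v>90)&(v<220)
k=near&(P[...,2]>110)&(P[...,2]<124); print("knob",rect(k), np.percentile(P[k][:,2],[5,50,95]))
q=P[k][:,:2]-P[k][:,:2].mean(0); w,V=np.linalg.eigh(q.T@q); print(np.degrees(np.arctan2(V[1,1],V[0,1]))%180)
blue=(rgb[...,2]>rgb[...,0]+40)&near&(P[...,2]>70)&(P[...,2]<82); print("blue",rect(blue))
t=(u>180)&(u<310)&(v<110)&(P[...,2]>61)&(P[...,2]<69)&~blue; print("tube",rect(t))
b=(u>170)&(u<355)&(v<220)&(P[...,2]>6)&(P[...,2]<14); print("base",rect(b))
# tube edges lines
pts=P[t][:,:2]
for a in [60,61,62,63,64,65,66]:
    n=np.array([-np.sin(np.radians(a)),np.cos(np.radians(a))]); d=pts@n; print(a,np.percentile(d,[1,99]),np.diff(np.percentile(d,[1,99])))
```

```text
knob (np.int64(974), array([ 457.70475181, -136.66611677,  118.77157166]), ((456.721435546875, -137.4074249267578), (49.67368698120117, 12.807158470153809), 41.48812484741211)) [115.82004614 119.09256926 120.71296434]
42.20145165815572
blue (np.int64(3067), array([ 463.94890423, -124.95447328,   77.52123518]), ((463.0157470703125, -126.24281311035156), (69.41796112060547, 59.06022644042969), 61.91142654418945))
tube (np.int64(6307), array([499.32049896, -54.99877215,  65.85410716]), ((498.0994567871094, -58.37385177612305), (110.11038208007812, 50.06566619873047), 62.150115966796875))
base (np.int64(8170), array([ 474.28716963, -103.1104809 ,   10.78233874]), ((471.2186279296875, -103.92135620117188), (231.732177734375, 154.09046936035156), 47.95060729980469))
60 [-485.65967724 -435.37710449] [50.28257275]
61 [-488.65269208 -439.22939509] [49.423297]
62 [-491.71862455 -442.74249356] [48.97613099]
63 [-494.72102201 -446.00361675] [48.71740526]
64 [-497.79131819 -448.89311508] [48.89820311]
65 [-500.84412564 -451.40672429] [49.43740135]
66 [-503.82178195 -453.78349792] [50.03828403]
```

apply_moves([
  [5, [2.0, 0.7, 2.0], [0, 0, -1]],
  [5, [0.6, 0.2, 4.5], [0, 0, 0]],
  [5, [0, 0, 4.5], [0, 0, 0]],
  [5, [0, 0, 2.5], [0, 0, 0]],
  [5, [0, 0, 0], [0, 0, 0]],
])

```text
time_s: 2.5
tcp_pos: [460.3, -150.0, 146.3]
ee_rot: [178.9, -0.1, 41.4]
force: [-0.7, 0.4, -0.5]
gripper_width: 0.587
```

Run:
```python
from h import *
f=env.grab_frame("wrist"); save(f,"w2.png"); np.savez("pics/w2.npz",**f)
s=env.get_state(); print(s["time_s"],s["tcp_pos"],s["ee_rot"],s["force"])
P=cloud(f);v,u=np.mgrid[:420,:560]
k=(np.hypot(P[...,0]-457,P[...,1]+137)<35)&(P[...,2]>112)&(P[...,2]<124)
print(k.sum(),cv2.minAreaRect(P[k][:,:2].astype(np.float32)))
```

```text
2.55 [ 461.33961283 -150.486859    148.08636692] [178.74265092  -0.18646654  41.40938724] [-0.3187261   0.11483198 -0.34981869]
2664 ((457.2449951171875, -137.37008666992188), (49.00960159301758, 13.0986328125), 42.54985809326172)
```

View pics/w2.png

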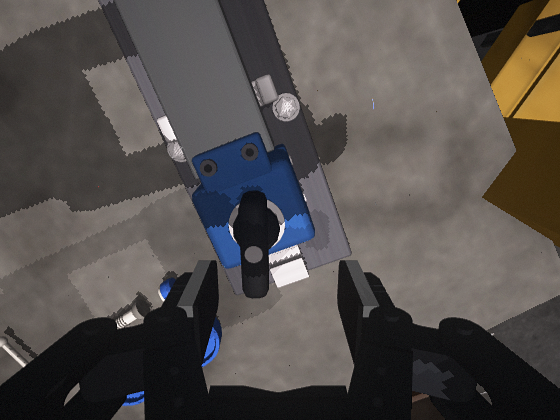

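apply_moves([
  [5, [0.5, -1.2, 0.5], [0.9, 0.8, -1]],
  [5, [0, 0, 1.5], [0, 0, 0]],
  [5, [0, 0, 0.5], [0, 0, 0]],
  [5, [0, 0, 0], [0, 0, 0]],
  [5, [0, 0, 0], [0, 0, 0]],
])

```text
time_s: 3.05
tcp_pos: [461.9, -141.0, 130.2]
ee_rot: [179.0, -1.4, 42.4]
force: [-0.0, -0.1, -0.1]
gripper_width: 0.588
```

```bash
cat > m.py <<'E'
from h import *
import sys
from scipy.spatial.transform import Rotation as Ro
s=env.get_state(); T=np.array([float(a) for a in sys.argv[1:4]]); yaw=float(sys.argv[4])
R=Ro.from_euler("xyz",s["ee_rot"],degrees=True); Rt=Ro.from_euler("xyz",[180,0,yaw],degrees=True)
print(s["time_s"],s["tcp_pos"].round(1),s["ee_rot"].round(2),"F",s["force"].round(1),"M",s["moment"].round(2),"g",s["gripper_width"],"j6",s["joints"][5])
print("shift cm",(R.inv().apply(T-s["tcp_pos"])/10).round(2),"turn",(R.inv()*Rt).as_rotvec(degrees=True).round(2))
E
python3 m.py 457.1 -137.4 99 42.3
```

```text
3.05 [ 461.9 -141.   130.2] [179.04  -1.39  42.39] F [-0.  -0.1 -0.1] M [-0.02  0.01  0.  ] g 0.5875008753757851 j6 21.191639669649707
shift cm [-0.19 -0.64  3.1 ] turn [ 0.96 -1.39  0.08]
```

apply_moves([
  [5, [-0.2, -0.6, 0.3], [0.9, -1.4, 0]],
  [5, [0, 0, 1.0], [0, 0, 0]],
  [5, [0, 0, 1.0], [0, 0, 0]],
  [5, [0, 0, 0.5], [0, 0, 0]],
  [5, [0, 0, 0], [0, 0, 0]],
])

```text
time_s: 3.55
tcp_pos: [457.4, -138.0, 101.9]
ee_rot: [179.8, 0.0, 42.4]
force: [1.2, 0.0, -0.5]
gripper_width: 0.588
```

```bash
python3 m.py 457.1 -137.4 99 42.3
```

```text
3.55 [ 457.4 -138.   101.9] [1.7982e+02 3.0000e-02 4.2420e+01] F [ 1.2  0.  -0.5] M [-0.05  0.01 -0.03] g 0.5876322464052904 j6 22.495986201710988
shift cm [ 0.01 -0.07  0.29] turn [0.18 0.03 0.12]
```

Well placed; close on the wing.

apply_moves([
  [0.5, [0, 0, 0.2], [0, 0, 0]],
  [0.5, [0, 0, 0], [0, 0, 0]],
  [0.5, [0, 0, 0], [0, 0, 0]],
  [0.5, [0, 0, 0], [0, 0, 0]],
  [0.5, [0, 0, 0], [0, 0, 0]],
], newtons=50)

```text
time_s: 4.05
tcp_pos: [457.4, -138.3, 99.2]
ee_rot: [179.8, 0.1, 42.4]
force: [0.6, 0.5, -1.6]
gripper_width: 0.232
```

```bash
python3 m.py 457.1 -137.4 99 42.3
```

```text
4.05 [ 457.4 -138.3   99.2] [1.7982e+02 5.0000e-02 4.2410e+01] F [ 0.6  0.5 -1.6] M [ 0.01 -0.06  0.03] g 0.23237900109812157 j6 22.495231388366435
shift cm [ 0.04 -0.08  0.02] turn [0.18 0.05 0.11]
```

apply_moves([
  [0.5, [0, 0, 0], [0, 0, 0]],
  [0.5, [0, 0, 0], [0, 0, 0]],
  [0.5, [0, 0, 0], [0, 0, 0]],
  [0.5, [0, 0, 0], [0, 0, -4]],
  [0.5, [0, 0, 0], [0, 0, -6]],
])

```text
time_s: 4.55
tcp_pos: [457.1, -138.0, 99.2]
ee_rot: [179.9, 0.1, 52.7]
force: [-0.1, -0.7, -0.4]
gripper_width: 0.232
```

```bash
python3 m.py 457.1 -137.4 99 132.3
```

```text
4.55 [ 457.1 -138.    99.2] [1.7986e+02 6.0000e-02 5.2660e+01] F [-0.1 -0.7 -0.4] M [-0.01 -0.01 -0.12] g 0.23183571735443287 j6 12.233203487720898
shift cm [ 0.05 -0.04  0.01] turn [ 7.000e-02  1.500e-01 -7.964e+01]
```

apply_moves([
  [0.5, [0, 0, 0], [0, 0, -8]],
  [0.5, [0, 0, 0], [0, 0, -8]],
  [0.5, [0, 0, 0], [0, 0, -8]],
  [0.5, [0, 0, 0], [0, 0, -8]],
  [0.5, [0, 0, 0], [0, 0, -8]],
])

```text
time_s: 5.05
tcp_pos: [455.7, -137.6, 99.1]
ee_rot: [-179.9, 0.0, 94.1]
force: [-0.4, -0.6, -0.7]
gripper_width: 0.233
```

```bash
python3 m.py 457.1 -137.4 99 130
```

```text
5.05 [ 455.7 -137.6   99.1] [-1.7989e+02  4.0000e-02  9.4150e+01] F [-0.4 -0.6 -0.7] M [-0.07  0.06 -0.14] g 0.2327412962342799 j6 -29.29215158979723
shift cm [0.01 0.14 0.01] turn [ -0.12   0.   -35.85]
```

apply_moves([
  [0.5, [0, 0.05, 0], [0, 0, -8]],
  [0.5, [0, 0, 0], [0, 0, -8]],
  [0.5, [0, 0, 0], [0, 0, -7]],
  [0.5, [0, 0, 0], [0, 0, -4]],
  [0.5, [0, 0, 0], [0, 0, 0]],
])

```text
time_s: 5.55
tcp_pos: [454.8, -137.9, 99.2]
ee_rot: [-179.7, -0.1, 122.2]
force: [0.5, 0.1, -2.3]
gripper_width: 0.231
```

```bash
python3 m.py 457.1 -137.4 99 130
python3 - <<'E'
from h import *
f=env.grab_frame("wrist"); save(f,"w3.png")
E
```

```text
5.55 [ 454.8 -137.9   99.2] [-1.7975e+02 -1.1000e-01  1.2223e+02] F [ 0.5  0.1 -2.3] M [ 0.03 -0.15 -0.07] g 0.23108045440942518 j6 -57.36537814565732
shift cm [-0.08  0.22  0.02] turn [-0.24 -0.13 -7.77]
```

View pics/w3.png

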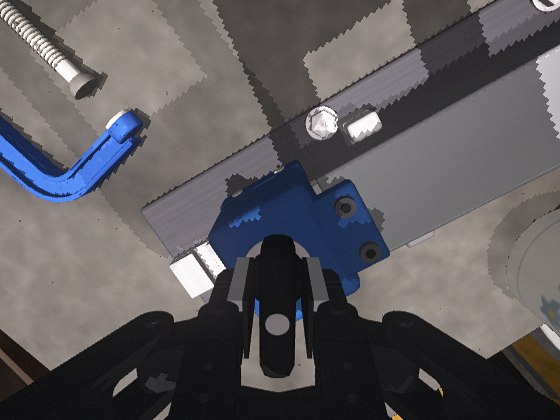

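apply_moves([
  [0.5, [0, 0, 0], [0, 0, -4]],
  [0.5, [0, 0, 0], [0, 0, 0]],
  [0.5, [-0.4, -0.7, 0], [0, 0, 0]],
  [0.5, [-0.4, -0.7, 0], [0, 0, 0]],
  [0.5, [-0.4, -0.7, 0], [0, 0, 0]],
])

```text
time_s: 6.1
tcp_pos: [444.1, -158.3, 99.1]
ee_rot: [-179.9, -0.4, 125.8]
force: [0.1, 2.7, 1.2]
gripper_width: 0.23
```

```bash
python3 m.py 440.4 -165.8 99 126
```

```text
6.1 [ 444.1 -158.3   99.1] [-179.9    -0.43  125.8 ] F [0.1 2.7 1.2] M [ 0.66 -0.01 -0.07] g 0.22996197811285443 j6 -64.08721407529791
shift cm [-0.4  -0.74  0.01] turn [-0.1  -0.43 -0.2 ]
```

apply_moves([
  [0.5, [-0.3, -0.6, 0], [0, 0, 0]],
  [0.5, [-0.2, -0.4, 0], [0, 0, 0]],
  [0.5, [0, 0, 0], [0, 0, 0]],
  [0.5, [0, 0, 0], [0, 0, 0]],
  [0.5, [0, 0, 0], [0, 0, 0]],
])

```text
time_s: 6.6
tcp_pos: [437.5, -170.6, 99.2]
ee_rot: [-179.9, -0.4, 125.6]
force: [-0.0, 1.6, -1.1]
gripper_width: 0.226
```

```bash
python3 m.py 440.4 -165.8 99 126;python3 - <<'E'
from h import *
f=env.grab_frame("wrist"); save(f,"w4.png")
E
```

```text
6.6 [ 437.5 -170.6   99.2] [-179.9    -0.44  125.57] F [-0.   1.6 -1.1] M [ 0.46 -0.11 -0.05] g 0.22649609897326367 j6 -65.55875226938214
shift cm [0.23 0.51 0.02] turn [-0.1  -0.44 -0.43]
```

View pics/w4.png

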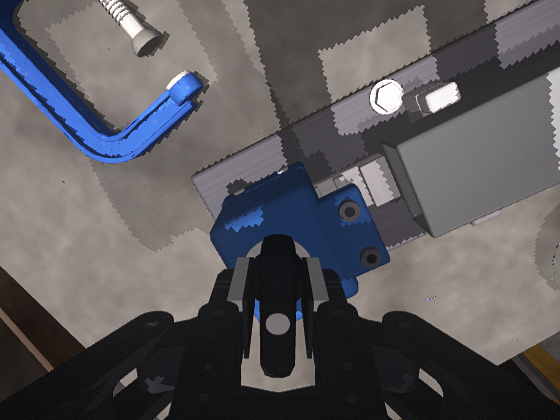

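apply_moves([
  [5, [0, 0, 0], [0, 0, 0]],
  [5, [0, 0, 0], [0, 0, 0]],
  [5, [0, 0, 0], [0, 0, 0]],
  [5, [0, 0, 0], [0, 0, 0]],
  [5, [0, 0, -2], [0, 0, 0]],
])

```text
time_s: 7.15
tcp_pos: [436.3, -171.4, 117.6]
ee_rot: [-179.6, -0.4, 125.8]
force: [-0.3, 0.1, 0.4]
gripper_width: 0.585
```

apply_moves([
  [5, [0, 0, -4], [0, 0, 0]],
  [7, [0, 0, -4.5], [0, 0, 4]],
  [7, [0, 0, -4.5], [0, 0, 8]],
  [7, [0, 1, -3.5], [0, 0, 8]],
  [7, [1, 1, 0], [0, 0, 8]],
])

```text
time_s: 7.65
tcp_pos: [454.4, -156.9, 290.7]
ee_rot: [-179.5, 0.0, 96.6]
force: [0.6, -0.8, 0.0]
gripper_width: 0.822
```

```bash
python3 m.py 490 -60 240 63
```

```text
7.65 [ 454.4 -156.9  290.7] [-1.7952e+02  3.0000e-02  9.6630e+01] F [ 0.6 -0.8  0. ] M [ 0.02 -0.   -0.  ] g 0.8217638923995171 j6 -33.825421241046
shift cm [9.22 4.69 5.03] turn [-0.46  0.17 33.63]
```

apply_moves([
  [7, [2.5, 1.2, 0], [0, 0, 8]],
  [7, [2.3, 0.6, 0], [0, 0, 8]],
  [7, [1, 0, 0], [0, 0, 8]],
  [7, [0, 0, 0], [0, 0, 8]],
  [7, [0, 0, 0], [0, 0, 2]],
])

```text
time_s: 8.15
tcp_pos: [475.2, -96.1, 295.2]
ee_rot: [179.8, 0.3, 61.2]
force: [0.1, -0.6, -0.4]
gripper_width: 0.816
```

```bash
python3 m.py 515 -25 240 62.7
python3 - <<'E'
from h import *
f=env.grab_frame("wrist"); save(f,"w5.png"); np.savez("pics/w5.npz",**f)
P=cloud(f); d=np.array([np.cos(np.radians(62.7)),np.sin(np.radians(62.7))]); n=np.array([-d[1],d[0]])
o=np.array([457.,-137.4])
a=(P[...,:2]-o)@d; b=(P[...,:2]-o)@n
t=(abs(b)<28)&(P[...,2]>62)&(P[...,2]<69)&(a>-10)&(a<240)
print(t.sum(),np.percentile(a[t],[0.5,2,50,98,99.5]),np.percentile(b[t],[1,50,99]),np.median(P[t],0))
print(cv2.minAreaRect(P[t][:,:2].astype(np.float32)))
for lo,hi in [(20,60),(60,100),(100,140),(140,180)]:
    m=t&(a>lo)&(a<hi); print(lo,m.sum(),np.percentile(b[m],[1,99]) if m.any() else 0)
for z in range(70,200,10):
    m=(P[...,2]>z)&(P[...,2]<z+10)&(a>0)&(a<300)&(abs(b)<180); 
    if m.sum()>20: print("z",z,m.sum(),"a",np.percentile(a[m],[1,99]).round(),"b",np.percentile(b[m],[1,99]).round())
E
```

```text
8.15 [475.2 -96.1 295.2] [179.78   0.31  61.16] F [ 0.1 -0.6 -0.4] M [-0.02 -0.01 -0.01] g 0.8155922807837419 j6 9.376172555945784
shift cm [8.18 0.03 5.47] turn [ 0.21  0.31 -1.54]
9924 [ 34.64765688  37.68546478 125.25665095 196.29281043 198.25235801] [-24.88838455  -0.45105828  24.01652232] [514.34156817 -26.42353897  65.80423862]
((502.4147033691406, -53.65473175048828), (207.3522491455078, 55.75278091430664), 61.596031188964844)
20 1286 [-24.17755033  24.64440762]
60 2162 [-24.38221239  24.24956659]
100 2396 [-24.65540328  24.01750469]
140 2667 [-25.000499   23.5701136]
z 70 1199 a [  1. 188.] b [-161.   19.]
z 80 1333 a [  1. 192.] b [-161.   14.]
z 90 1155 a [111. 189.] b [-163.  -83.]
```

View pics/w5.png

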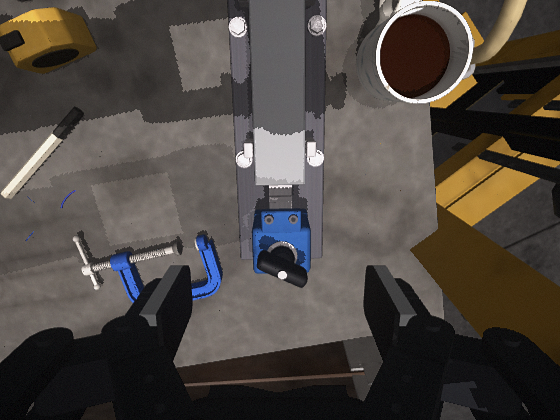

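Run:
```python
from h import cloud
import numpy as np
d=np.array([np.cos(np.radians(62.3)),np.sin(np.radians(62.3))]); n=np.array([-d[1],d[0]]); o=np.array([457.,-137.4])
f=dict(np.load("pics/w5.npz"));P=cloud(f);a=(P[...,:2]-o)@d; b=(P[...,:2]-o)@n
t=(abs(b)<20)&(abs(P[...,2]-65.8)<2.5)&(a>0)
print(np.percentile(b[(abs(b)<30)&(abs(P[...,2]-65.8)<2.5)&(a>60)],[1,99]))
print(np.histogram(a[t],bins=np.arange(24,60,2)))
c=278; print([(r,a[r,c].round(1),P[r,c,2].round(1)) for r in range(176,194,2)])
for s in ["scene0","side0"]:
    f=dict(np.load("pics/%s.npz"%s));P=cloud(f);a=(P[...,:2]-o)@d; b=(P[...,:2]-o)@n
    m=(abs(b)<45)&(P[...,2]>76)&(P[...,2]<84)&(a>180)&(a<280); print(s,"plate top",m.sum(),np.percentile(a[m],[2,50,98]),np.percentile(b[m],[2,98]))
    t=(abs(b)<20)&(abs(P[...,2]-65.3)<2)&(a>60)&(a<260); print(np.percentile(a[t],[1,99]))
    print(np.histogram(a[t],bins=np.arange(210,262,4)))
```

```text
[-23.83637142  24.7630342 ]
(array([ 0,  0,  0,  0,  0, 70, 77, 81, 78, 83, 79, 82, 80, 82, 82, 88, 80]), array([24, 26, 28, 30, 32, 34, 36, 38, 40, 42, 44, 46, 48, 50, 52, 54, 56,
       58]))
[(176, np.float64(43.3), np.float64(67.0)), (178, np.float64(40.7), np.float64(64.7)), (180, np.float64(39.0), np.float64(65.8)), (182, np.float64(36.7), np.float64(64.9)), (184, np.float64(34.8), np.float64(65.2)), (186, np.float64(22.8), np.float64(24.8)), (188, np.float64(19.1), np.float64(18.8)), (190, np.float64(16.7), np.float64(18.6)), (192, np.float64(13.9), np.float64(17.0))]
scene0 plate top 61 [232.59736009 236.07344479 252.71656669] [-34.88604108  41.06427954]
[ 62.53401806 229.82719794]
(array([20, 15, 15, 17, 16,  0,  0,  4,  0,  0,  0,  2]), array([210, 214, 218, 222, 226, 230, 234, 238, 242, 246, 250, 254, 258]))
side0 plate top 105 [231.86098915 236.39426174 238.87802983] [-35.55402853  40.84130729]
[ 61.57263827 256.78355959]
(array([18,  9,  0,  0,  0,  0,  0,  0,  0,  0,  0, 21]), array([210, 214, 218, 222, 226, 230, 234, 238, 242, 246, 250, 254, 258]))
```

```bash
python3 m.py 534.2 10.7 130 62.3
```

```text
8.2 [475.2 -96.1 295.2] [179.79   0.3   61.17] F [0.1 0.3 0.4] M [-0.04  0.01 -0.03] g 0.8162004605637125 j6 9.347378917976215
shift cm [12.29 -0.04 16.45] turn [ 0.21  0.3  -1.13]
```

apply_moves([
  [8.5, [3.5, 0, 2], [0, 0, -1]],
  [8.5, [3.5, 0, 3], [0, 0, 0]],
  [8.5, [2.5, 0, 3], [0, 0, 0]],
  [8.5, [1.0, 0, 3], [0, 0, 0]],
  [8.5, [0, 0, 1], [0, 0, 0]],
])

```text
time_s: 8.7
tcp_pos: [530.9, -4.2, 176.0]
ee_rot: [179.0, 0.3, 62.3]
force: [-0.6, -0.3, -0.8]
gripper_width: 0.994
```

```bash
python3 m.py 534.2 10.7 110 62.3
```

```text
8.7 [530.9  -4.2 176. ] [179.02   0.27  62.31] F [-0.6 -0.3 -0.8] M [ 0.   -0.06 -0.05] g 0.9935154027360997 j6 20.242763895546535
shift cm [ 1.5  -0.51  6.59] turn [0.98 0.27 0.01]
```

apply_moves([
  [8.5, [1.4, -0.5, 1.5], [0.9, 0.3, 0]],
  [8.5, [0, 0, 2], [0, 0, 0]],
  [8.5, [0, 0, 2], [0, 0, 0]],
  [8.5, [0, 0, 1], [0, 0, 0]],
  [8.5, [0, 0, 0], [0, 0, 0]],
])

```text
time_s: 9.2
tcp_pos: [534.0, 7.8, 110.3]
ee_rot: [179.8, 0.1, 62.4]
force: [-0.4, -0.4, 1.0]
gripper_width: 1.0
```

```bash
python3 m.py 534.2 10.7 42 62.3
python3 - <<'E'
from h import *
f=env.grab_frame("wrist"); save(f,"w6.png"); np.savez("pics/w6.npz",**f)
P=cloud(f)
d=np.array([np.cos(np.radians(62.3)),np.sin(np.radians(62.3))]); n=np.array([-d[1],d[0]]); o=np.array([534.2,10.7])
a=(P[...,:2]-o)@d; b=(P[...,:2]-o)@n
v,u=np.mgrid[:420,:560]
t=(abs(b)<32)&(abs(P[...,2]-65.5)<3)&(v<250)
for lo in range(0,70,15):
    m=t&(a>lo)&(a<lo+15)
    if m.sum()>20: print(lo,m.sum(),np.percentile(b[m],[1,99]))
pl=(abs(b)<45)&(P[...,2]>77)&(P[...,2]<83)&(a>40)&(a<110); print("plate",pl.sum(),np.percentile(a[pl],[2,50,98]) if pl.any() else 0)
E
```

```text
9.2 [534.    7.8 110.3] [1.7984e+02 7.0000e-02 6.2440e+01] F [-0.4 -0.4  1. ] M [ 0.01 -0.04 -0.04] g 1.000030493491256 j6 21.006972724670792
shift cm [ 0.27 -0.13  6.83] turn [0.16 0.07 0.14]
0 2722 [-24.63918217  24.0807037 ]
15 2926 [-24.6278793   24.13628756]
30 3146 [-24.77724531  24.15786528]
45 3395 [-24.91203471  24.23316516]
60 1269 [-26.39516494  25.57895783]
plate 2842 [66.83046719 69.70842121 72.53613713]
```

View pics/w6.png

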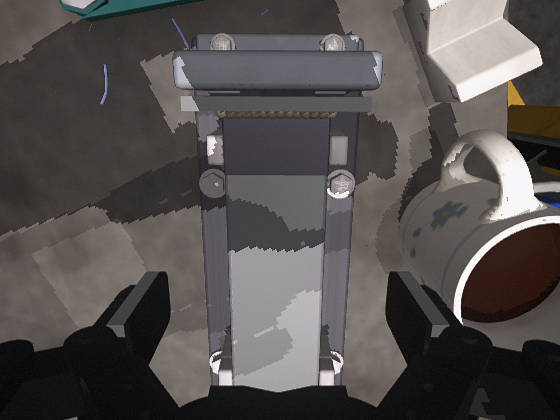

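apply_moves([
  [7.3, [0.3, -0.1, 1], [0.2, 0, 0]],
  [7.3, [0, 0, 2], [0, 0, 0]],
  [7.3, [0, 0, 2], [0, 0, 0]],
  [7.3, [0, 0, 1], [0, 0, 0]],
  [7.3, [0, 0, 0], [0, 0, 0]],
])

```text
time_s: 9.75
tcp_pos: [541.2, 9.7, 54.8]
ee_rot: [179.3, -0.2, 62.4]
force: [0.4, 0.3, -0.5]
gripper_width: 0.855
```

```bash
python3 m.py 534.2 10.7 42 62.3
```

```text
9.75 [541.2   9.7  54.8] [179.3   -0.22  62.39] F [ 0.4  0.3 -0.5] M [0.07 0.04 0.02] g 0.854797229780618 j6 21.267527332666422
shift cm [-0.24 -0.68  1.27] turn [ 0.7  -0.22  0.09]
```

apply_moves([
  [7.3, [-0.2, -0.6, 0.2], [0.7, -0.2, 0]],
  [7.3, [0, 0, 0.5], [0, 0, 0]],
  [7.3, [0, 0, 0.4], [0, 0, 0]],
  [7.3, [0, 0, 0], [0, 0, 0]],
  [7.3, [0, 0, 0], [0, 0, 0]],
])

```text
time_s: 10.25
tcp_pos: [537.0, 10.6, 45.9]
ee_rot: [179.8, -0.1, 62.4]
force: [0.8, 0.3, -0.6]
gripper_width: 0.856
```

```bash
python3 m.py 534.2 10.7 42 62.3
```

```text
10.25 [537.   10.6  45.9] [ 1.7978e+02 -1.2000e-01  6.2400e+01] F [ 0.8  0.3 -0.6] M [-0.01 -0.06  0.01] g 0.8557022490157783 j6 21.204943104709645
shift cm [-0.12 -0.25  0.39] turn [ 0.22 -0.12  0.1 ]
```

apply_moves([
  [7.3, [-0.1, -0.25, 0.2], [0.2, 0, 0]],
  [7.3, [0, 0, 0.2], [0, 0, 0]],
  [7.3, [0, 0, 0], [0, 0, 0]],
  [7.3, [0, 0, 0], [0, 0, 0]],
  [5, [0, 0, 0], [0, 0, 0]],
], newtons=60)

```text
time_s: 10.75
tcp_pos: [534.6, 10.9, 42.2]
ee_rot: [179.9, -0.1, 62.4]
force: [-0.0, 0.3, -0.7]
gripper_width: 0.705
```

```bash
python3 m.py 534.2 10.7 42 62.3
```

```text
10.75 [534.6  10.9  42.2] [ 1.7993e+02 -1.4000e-01  6.2400e+01] F [-0.   0.3 -0.7] M [0.03 0.02 0.06] g 0.7046633233582069 j6 21.096042991906675
shift cm [-0.03 -0.02  0.02] turn [ 0.07 -0.14  0.1 ]
```

Accurately placed. Close with a strong grip.

apply_moves([
  [4, [0, 0, 0], [0, 0, 0]],
  [4, [0, 0, 0], [0, 0, 0]],
  [4, [0, 0, 0], [0, 0, 0]],
  [4, [0, 0, 0], [0, 0, 0]],
  [4, [0, 0, 0], [0, 0, 0]],
], newtons=90)

```text
time_s: 11.25
tcp_pos: [535.0, 10.8, 42.6]
ee_rot: [179.9, -0.2, 62.4]
force: [-0.7, -0.7, -0.3]
gripper_width: 0.576
```

```bash
python3 m.py 534.2 10.7 192 62.3
```

```text
11.25 [535.   10.8  42.6] [ 1.799e+02 -1.500e-01  6.240e+01] F [-0.7 -0.7 -0.3] M [0.02 0.08 0.03] g 0.57632480415109 j6 21.09793272870214
shift cm [-1.000e-02 -4.000e-02 -1.494e+01] turn [ 0.1  -0.15  0.1 ]
```

apply_moves([
  [4, [0, 0, -0.4], [0, 0, 0]],
  [4, [0, 0, -0.5], [0, 0, 0]],
  [4, [0, 0, -0.5], [0, 0, 0]],
  [4, [0, 0, -0.5], [0, 0, 0]],
  [4, [0, 0, 0], [0, 0, 0]],
])

```text
time_s: 11.75
tcp_pos: [531.1, 10.7, 58.6]
ee_rot: [-179.7, 0.0, 62.4]
force: [0.3, -0.6, -8.2]
gripper_width: 0.57
```

```bash
python3 m.py 534.8 10.8 192 62.4
```

```text
11.75 [531.1  10.7  58.6] [-1.7973e+02  2.0000e-02  6.2380e+01] F [ 0.3 -0.6 -8.2] M [ 0.02  0.01 -0.  ] g 0.5696150356111636 j6 21.107184792775747
shift cm [  0.17   0.26 -13.34] turn [-0.27  0.02 -0.02]
```

apply_moves([
  [4, [0.15, 0.25, -0.5], [-0.3, 0, 0]],
  [4, [0.05, 0.1, -1.2], [0, 0, 0]],
  [4, [0.05, 0.1, -1.5], [0, 0, 0]],
  [4, [0.05, 0.1, -1.5], [0, 0, 0]],
  [4, [0, 0, -0.8], [0, 0, 0]],
])

```text
time_s: 12.25
tcp_pos: [533.2, 12.2, 114.5]
ee_rot: [-179.4, 0.2, 62.4]
force: [-0.4, 0.9, -7.8]
gripper_width: 0.572
```

```bash
python3 m.py 534.8 10.8 192 62.4
```

```text
12.25 [533.2  12.2 114.5] [-179.43    0.21   62.41] F [-0.4  0.9 -7.8] M [ 0.01 -0.1  -0.01] g 0.5715044819990147 j6 21.346704960391243
shift cm [-0.07  0.13 -7.75] turn [-0.57  0.21  0.01]
```

apply_moves([
  [4, [0, 0.15, -1.5], [-0.5, 0.2, 0]],
  [4, [0, 0.1, -1.5], [0, 0, 0]],
  [4, [0, 0.1, -1.5], [0, 0, 0]],
  [4, [0, 0, -1.2], [0, 0, 0]],
  [4, [0, 0, -0.5], [0, 0, 0]],
])

```text
time_s: 12.75
tcp_pos: [535.5, 10.8, 182.0]
ee_rot: [-180.0, -0.0, 62.4]
force: [1.0, -0.6, -7.2]
gripper_width: 0.57
```

```bash
python3 m.py 534.8 10.8 193 62.4
```

```text
12.75 [535.5  10.8 182. ] [-1.7998e+02 -1.0000e-02  6.2430e+01] F [ 1.  -0.6 -7.2] M [ 0.   -0.06 -0.  ] g 0.569716658577628 j6 21.190806953484252
shift cm [-0.03 -0.07 -1.1 ] turn [-0.02 -0.01  0.03]
```

apply_moves([
  [4, [0, 0, -0.6], [0, 0, 0]],
  [4, [0, 0, -0.4], [0, 0, 0]],
  [4, [0, 0, 0], [0, 0, 0]],
  [4, [0, 0, 0], [0, 0, 0]],
  [4, [0, 0, 0], [0, 0, 0]],
])

```text
time_s: 13.25
tcp_pos: [534.4, 11.0, 192.0]
ee_rot: [-179.9, 0.0, 62.4]
force: [0.1, -0.7, -7.4]
gripper_width: 0.575
```

```bash
python3 m.py 534.8 10.8 192.5 62.4
python3 - <<'E'
from h import *
for c in ["wrist","side"]:
    f=env.grab_frame(c); save(f,c+"9.png"); P=cloud(f)
    d=np.array([np.cos(np.radians(62.4)),np.sin(np.radians(62.4))]); n=np.array([-d[1],d[0]]); o=np.array([534.8,10.8])
    a=(P[...,:2]-o)@d; b=(P[...,:2]-o)@n
    for lo,hi in [(-130,-90),(-90,-50),(-20,20),(20,40),(40,60)]:
        m=(abs(b)<22)&(a>lo)&(a<hi)&(abs(P[...,2]-215)<9)
        if m.sum()>15: print(c,lo,m.sum(),np.median(P[m][:,2]).round(1))
E
```

```text
13.25 [534.4  11.  192. ] [-1.7987e+02  2.0000e-02  6.2430e+01] F [ 0.1 -0.7 -7.4] M [ 0.02  0.02 -0.02] g 0.5747107522564212 j6 21.18996982523389
shift cm [ 0.01  0.05 -0.05] turn [-0.13  0.02  0.03]
wrist -20 13222 215.1
wrist 20 8134 215.1
wrist 40 9493 215.3
side -130 121 214.6
side -90 84 214.7
side -20 119 214.5
side 20 75 214.4
```

View pics/side9.png

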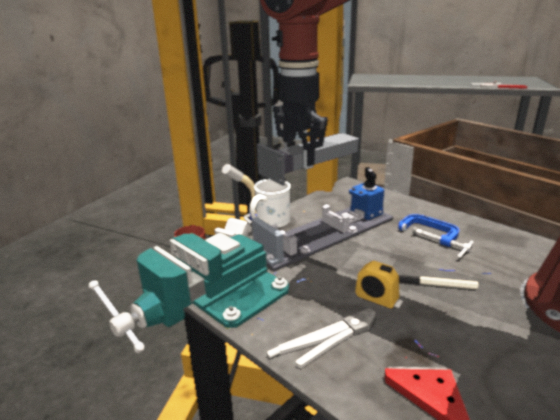

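View pics/wrist9.png

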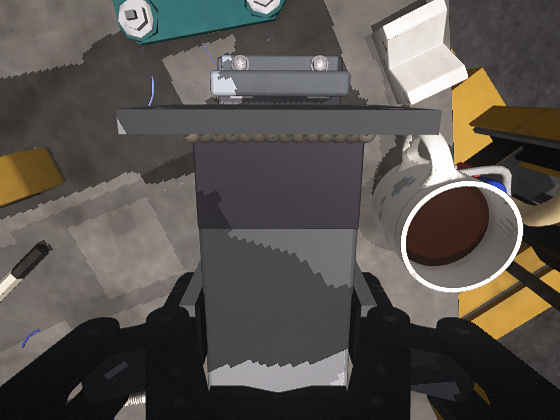

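The leg is up 150 mm. Its tube top reads 214.4–215.3 mm along the whole length, so it is level. In the side view the clamp is drawn back and the mug still stands behind the jig. I'll hold one settling call, then hand in.

apply_moves([
  [4, [0, 0, 0], [0, 0, 0]],
  [4, [0, 0, 0], [0, 0, 0]],
  [4, [0, 0, 0], [0, 0, 0]],
  [4, [0, 0, 0], [0, 0, 0]],
  [4, [0, 0, 0], [0, 0, 0]],
])

```text
time_s: 13.85
tcp_pos: [533.7, 11.0, 190.7]
ee_rot: [-179.7, 0.1, 62.4]
force: [0.3, 0.1, -7.9]
gripper_width: 0.569
```

```bash
python3 m.py 534.8 10.8 192.5 62.4; python3 -c "
from station import env
print(env.get_state()['joint_vel']); print(env.finish_job())"
```

```text
13.85 [533.7  11.  190.7] [-1.7974e+02  7.0000e-02  6.2430e+01] F [ 0.3  0.1 -7.9] M [ 0.01 -0.03  0.01] g 0.5690701500758709 j6 21.189506501506376
shift cm [ 0.03  0.11 -0.18] turn [-0.26  0.07  0.03]
[ 0.00133543  0.00108376 -0.00306811 -0.06740085 -0.12278364 -0.08130644]
the job is handed in; nothing more can be done
None
```

The leg is free of the jig and held level about 148 mm above where it lay. I handed the job in at about 13.9 s of the 51 s allowed.

- **Clamp:** I turned the knob about 83° anticlockwise, then drew the clamp back roughly 37 mm. The wrist picture showed its toe clear of the tube's end.
- **Lift:** I gripped the leg at its balance point with 90 N and raised it straight up out of the saddles. The load reads about 7.5 N with almost no moment, so the grip is close to balanced.
- **Level:** The tube's top measured 214–215 mm all along its length, and the tool was within 0.3° of vertical at the end.
- **Steadiness:** The tool settled about 1 mm lower between the last two readings, but the joints were almost still when I handed in.
- **Bystanders:** The mug, V-block and pliers looked undisturbed in the last pictures. The pot showed only partly. I checked these by eye and did not measure their positions again. No contact forces showed in the readings between moves.

None of my checks failed or disagreed.

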